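# Level the inspection stand and hold it seated

## Robot

A 7-joint arm with a two-finger parallel gripper is mounted at the origin on a cart in front of the work surface, level with it; the furniture and walls round the work are solid. World frame = base frame: x ahead of the robot, y to its left, z up, the work surface at z = 0. Lengths are in m, angles in degrees, forces in N, time in s.
With the tool pointing down it reaches from about 0.4 to 0.875 m from the base axis. Payload 19.3 kg.
Tool frame: the origin (TCP) lies at the very end of the fingers, on their centre line; the grasp point (between the pads) lies 19 mm behind it; z points along the fingers, y is the line along which they close (so a half turn about z gives the same grasp; the last joint's range is limited). The gripper opens to 85 mm and grips with 20 to 120 N. Pads are 22 mm wide; open, the fingers measure 114 mm over their backs; the gripper's body (76 mm by 85 mm) begins 54 mm behind the grasp point. The pads swing forward as they close: fully open they stand 13 mm farther back than shut.
Start: joints at [71.207, 29.874, -2.08, 91.645, 1.215, 58.505, -6.463], TCP at [0.159, -0.604, 0.231] pointing down, gripper open.
Joint ranges: [-166.77, 166.77], [-17.47, 122.26], [-85.68, 81.53], [9.62, 139.38], [-72.42, 252.41], [9.2, 110.78], [-144.41, 144.41]. Speed limits (degrees/s): [108.29, 108.29, 136.94, 136.94, 172.46, 172.46, 172.46].

## Interface

Orientations are given as [roll, pitch, yaw] about the fixed x, y, z axes, in that order (R = Rz(yaw) Ry(pitch) Rx(roll)).
In Python, from bench import robot gives the robot as it stands. The module is installed in compiled form; this text tells all that it offers.
- The arm moves only by the shell command python3 -m jog 'ROWS' [FORCE]. ROWS is JSON, a list of rows, each an object of numbers: "dx", "dy", "dz": the shift along the tool's x, y, z in m; "ax", "ay", "az": the turn, a rotation vector about the tool's x, y, z in rad; "claw": the opening, from 0 (shut) to 1 (fully open). A call has 1 to 10 rows; each row is the pose to reach, as a shift and turn from the pose commanded when the call began, along the tool's axes at that moment; what a row does not reach only later rows make up. A row lasts 1/12 s, in which the tool goes at most 41.7 mm and 7.16 degrees, less where a joint would pass 70% of its speed; a pose out of reach is approached as far as the arm can. A call with a gripper value outside its range is refused whole. The fingers move at their own pace and stop on an object; FORCE is the grip in N (left out, the last holds). Time passes only in rows, so rows that repeat a pose let the fingers close. It gives the time, the measured TCP pose, the force, the opening and the grip force at its end, in the units of the state.
- robot.sense(): the state, without advancing time (a new reading comes with each control period).
- robot.grab_frame(name): name is "scene" or "top" or "wrist"; returns a dict with "frame" (384x512x3 uint8, red, green, blue), "fovy" (degrees; the focal length in pixels is half the picture's height over the tangent of half this angle, whatever the lens; pixels are square), "cx", "cy" (the principal point, pixels), "rvec" (rotation vector, rad) and "tvec" (3), from world to camera coordinates, as OpenCV has them. Camera axes: x right, y down, z forward; pixel columns grow to the right and rows downward; lengths in m; the calibration is good to about 2 mm. A picture is of the moment at which its call begins. There is no depth.
- robot.finish_job(): hands the job in; it is judged then, once.
The state is a dict: "t": time; "q": joint angles; "qvel": joint speeds; "joint_torque": joint torques, N m; "position": TCP position; "ee_rot": TCP orientation; "contact_force": force on the tool from outside, world axes, zero at the start; "ft_torque": the same for the moment, N m; "grip_width": opening from 0.0 (shut) to 1.0 (fully open); "finger_force": force on a finger pad.
Only numpy, scipy, OpenCV 4.12 (cv2) and the standard library are available. Lean on these libraries where they do the work, as an engineer would, in place of code of your own. Each camera call takes 0.05 s, during which the arm holds its last target. There are 200 camera calls.

## Task

On the bench stands a small levelling stand whose tilting plate carries a spirit level, with a lens on a swinging arm above it. Swing the lens arm about a quarter turn to the right, clear of the plate; then take the black round knob of the levelling foot, press it down until the foot is seated firmly on its pad, and, still pressing, turn it until the bubble stands between the two lines of the level. Finish while still gripping the knob and pressing it down, with the bubble centred and the lens arm clear; leave the loose things round the stand where they are.

Things in the scene. Friction and masses are not known exactly. Their poses are not given: they have to be found in the camera images.
- stand: Levelling stand, fixed: dark steel base 280 x 150 x 12 mm; origin at the centre of its underside, on the bench. +x runs from the knob end (nearest the robot) to the post end, y left, z up; turned up to 0.3 rad. On its middle line (y = 0): knob axis at x = -90 mm, pivot of the plate at x = +90 mm, 41 mm high, post of the lens arm at x = +115 mm (28 mm thick at its foot, then 18 mm).
- plate_top (a point): Point on the top of the aluminium tilting plate, on its middle line, 45 mm from the knob axis. The plate is 225 x 128 x 12 mm, its top 47 mm above the bench when level. Springs lift its knob end by 8 mm above level while the knob is not pressed.
- lens_arm (a joint): Turn of the lens arm about the post, rad. 0: it points straight to the knob (stand -x), the lens above the knob and in the way of the gripper; starts between -0.12 and 0.2. Grows anticlockwise seen from above, the lens moving to the robot's right: at 1.57 it points along stand -y. Range -0.3 to 1.8. About 1 N at the peg moves it; it stays where it is left. Clear beyond 1.0.
- post_axis (a point): Point on the vertical axis of the lens arm's post, 165 mm above the bench (14 mm above the arm's hub).
- lens_peg (a point): Upright steel peg on top of the lens arm, 14 mm thick, 36 mm tall, from 147 to 183 mm above the bench, 130 mm from the post axis; this point is on its axis at 165 mm. The arm is a bar 16 mm wide and 10 mm thick, its top 147 mm above the bench.
- lens_mid (a point): Centre of the round lens at the arm's end, 205 mm from the post axis, 142 mm above the bench; its black ring is 90 mm across and 12 mm thick.
- knob_grip (a point): Point on the upright axis of the black round knob, at the height to grip: 14 mm below the knob's top, 15 mm above its underside; 84 mm above the bench when not pressed, 73 to 75 mm when pressed home. Knob 44 mm across, 29 mm tall (22 mm straight-sided). 14 mm free between its underside and the plate, with a 26 mm thick, 6 mm tall bush round the screw.
- level_knob: The knob with its screw and foot, one piece; origin 35 mm below knob_grip. Clockwise seen from above it screws the foot out, 2.5 mm a radian, against 0.06 N m; with the foot seated the knob keeps its height and the near end of the plate climbs. It was left screwed in too far: once seated it needs 0.4 to 1.4 rad clockwise, differing each time. Stops at -0.8 and 2.4 rad from the start.
- foot_pad: Round black rubber pad, 28 mm across, below the knob; seated means the foot presses on it with over 2 N. From rest the knob goes down 9 to 12 mm against springs of 4 to 6 N, then meets the pad and is stiff. The pad's height differs by up to 2 mm each time. Push with 5 to 15 N beyond the springs. Origin 2 mm below its top.
- bubble (a joint): Pale bubble's place along the level, m: 0 midway between the two black lines, positive towards the post, negative towards the knob. Bubble 12 mm long, lines 20 mm apart: between them within 0.004 either way. It runs to the higher end: at -0.022 (stop) while the knob is not pressed, on the post side once seated, then back by about 17 mm a radian of clockwise turn. Settles in about 1 s.
- vial_mid (a point): Top of the green glass vial, midway between its two black lines. Vial 16 mm thick, 74 mm long, along stand x on the plate's middle line; 105 mm from the knob axis, 67 mm above the bench when level. Its dark holder is 92 x 26 mm, 17 mm tall over the plate at its ends.
- tape_black: Bystander: roll of black tape, 57 x 54 x 19 mm, loose on the bench left of the stand; origin at the centre of its underside.
- bush_steel: Bystander: steel bush 26 mm across, 32 mm tall, loose on the bench by the stand's left near corner; origin at the centre of its underside.
- spacer_alu: Bystander: aluminium spacer ring 30 mm across, 18 mm tall, loose on the bench right of the stand; origin at the centre of its underside.

How it is judged (in metres and radians):
On the way, in this order (a step that is already met when the one before it is completed fails the run):
1. the lens arm is swung clear to the right (value of joint lens_arm above 1 rad), for 0.2 s.
2. the knob is pressed down so that the foot is seated on its pad, before it has been turned to level (bubble still beyond the line on the post side) (contact force between foot_pad and level_knob above 2 N and value of joint bubble above 0.004 m), for 0.2 s.
At the end, for the whole second after the job is handed in: The fingers still hold the knob and keep the foot pressed on its pad with more than 2 N, the whole bubble is between the two lines (within 4 mm of the middle), and the lens arm is turned more than 1.0 rad to the right of the knob, all through the last second (value of joint lens_arm above 1 rad and contact force between each of foot_pad, the fingers and level_knob above 2 N and value of joint bubble between -0.004 and 0.004 m); the arm keeps its last pose, push and grip.
It fails at once if a loose bystander is shifted more than 20 mm (distance of any of tape_black, bush_steel, spacer_alu from where it was at the start of the episode above 0.02 m).
It also fails if it takes over 69 s, if anything falls off the work surface, if the arm or the gripper's body presses on something with over 40 N, if the wrist force passes 120 N, or if a joint passes its speed limit or range.

## Working session

There is one attempt and no reset: what is moved stays moved. The work goes in short steps, Python scripts to look and compute and a shell command to move; the robot and the scene stay as the last step left them, time stands still between calls to the robot, and variables do not carry over. Pictures are saved under pics/ and viewed, at most 10 in all, crops included, and the job is handed in when it is done.

```bash
mkdir -p pics
cat > h.py <<'E'
import numpy as np, cv2
from bench import robot
def cam(n):
    d=robot.grab_frame(n); f=d["frame"]; h=f.shape[0]
    F=h/2/np.tan(np.radians(d["fovy"])/2)
    d["K"]=np.array([[F,0,d["cx"]],[0,F,d["cy"]],[0,0,1]]); d["R"]=cv2.Rodrigues(np.array(d["rvec"],float))[0]
    d["t"]=np.array(d["tvec"],float).ravel(); d["c"]=-d["R"].T@d["t"]; return d
def onz(d,u,v,z):
    r=d["R"].T@np.linalg.inv(d["K"])@np.array([u,v,1.]); return d["c"]+r*(z-d["c"][2])/r[2]
def proj(d,p):
    q=d["K"]@(d["R"]@np.array(p)+d["t"]); return q[:2]/q[2]
def save(d,name): cv2.imwrite("pics/"+name,d["frame"][:,:,::-1])
E
python3 - <<'E'
from h import *
fs=[]
for n in("scene","top"):
    d=cam(n); fs.append(d["frame"]); print(n,d["c"],d["K"][0,0])
    save(d,n+"0.png")
s=robot.sense(); print(s)
E
```

```text
scene [ 0.00338811 -0.07817148  0.66480206] 370.1195010213326
top [0.45613296 0.32944741 0.98963021] 384.99608827207066
{'t': 0.1, 'q': array([71.20725384, 29.90747195, -2.08024111, 91.67098842,  1.2161652 ,
       58.50594901, -6.46305631]), 'qvel': array([ 0.01726198, -0.11808444,  0.08581009, -0.01687018,  0.00713242,
       -0.04878772, -0.0855033 ]), 'joint_torque': array([ 3.14862569e-03, -9.28480554e+01,  1.98297814e+00, -3.70537126e+01,
        1.79992011e-02,  5.32526712e-03, -6.61808622e-05]), 'position': array([ 0.15920931, -0.60405306,  0.23076175]), 'ee_rot': array([-1.79937991e+02,  6.28540241e-03,  1.47696437e+01]), 'contact_force': array([0.6159306 , 0.29009567, 0.72580418]), 'ft_torque': array([-0.01659515,  0.00656375, -0.00649038]), 'finger_force': 0.0, 'grip_width': 0.9987349577345562}
```

View pics/scene0.png

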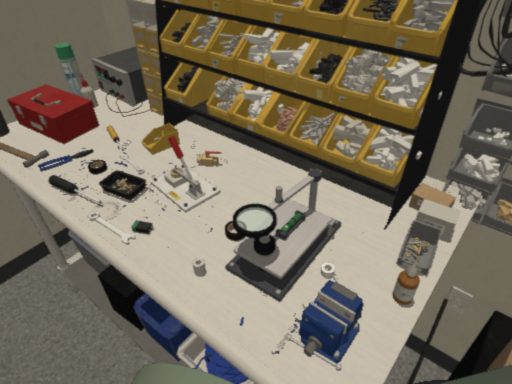

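View pics/top0.png

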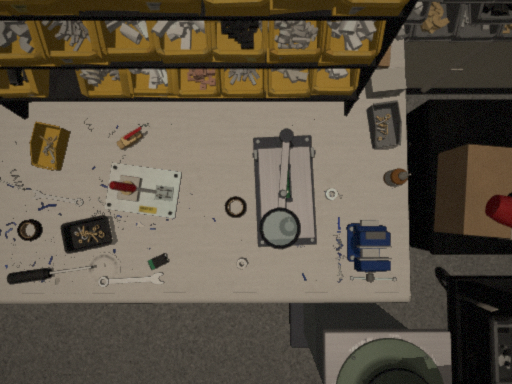

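The scene view shows the stand in the middle right: the lens ring at (254,220) above the knob (264,243), the vial at (291,222), and a vise to its right. In the top view the post is at about (287,135), the peg at (282,195) and the lens at (280,228), with the base spanning about (253..316, 137..247). I'll enlarge both.

Run:
```python
import cv2,numpy as np
a=cv2.imread("pics/top0.png")[120:260,235:345]; b=cv2.imread("pics/scene0.png")[160:300,220:350]
s=lambda x,k:cv2.resize(x,None,fx=k,fy=k,interpolation=cv2.INTER_CUBIC)
cv2.imwrite("pics/crop0.png",np.clip(np.hstack([s(a,3.3),s(b,3.3)]).astype(float)*1.3,0,255))
```

```text
[ WARN:0@0.102] global loadsave.cpp:1063 imwrite_ Unsupported depth image for selected encoder is fallbacked to CV_8U.
```

View pics/crop0.png

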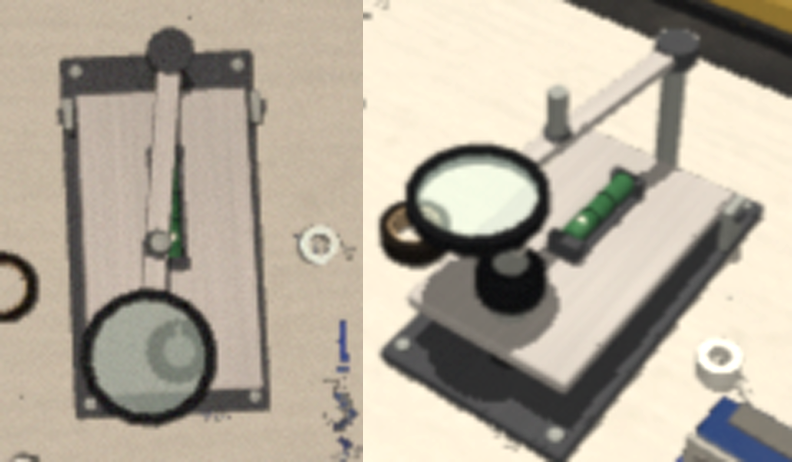

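The left crop is the top view: hub (170,48), peg top (158,243), ring centre (149,357), base corners (62,58), (250,50), (270,408) and (78,418). The right crop is the scene view: peg top (558,93), knob top (514,262) and hub (678,44).

Run:
```python
from h import *
np.set_printoptions(precision=4,suppress=True)
T=cam("top");S=cam("scene")
t=lambda x,y,z:onz(T,235+x/3.3,120+y/3.3,z)
s=lambda x,y,z:onz(S,220+(x-363)/3.3,160+y/3.3,z)
C=np.array([t(62,58,.012),t(250,50,.012),t(270,408,.012),t(78,418,.012)])
H=np.array([t(75,70,.012),t(238,65,.012),t(255,397,.012),t(90,404,.012)])
for Q in(C,H):
    o=Q.mean(0); ax=(Q[0]+Q[1]-Q[2]-Q[3])[:2]; yaw=np.arctan2(ax[1],ax[0]); print("centre",o,"yaw",yaw,"size",np.linalg.norm(ax)/2,np.linalg.norm(Q[0]-Q[1]))
    e=np.array([np.cos(yaw),np.sin(yaw)]); print("knob",o[:2]-.09*e,"post",o[:2]+.115*e)
print("scene corners",s(383,355,.012),s(762,210,.012))
for n,p in dict(hubT=t(170,48,.151),hubS=s(678,44,.151),pegT=t(158,243,.183),pegS=s(558,93,.183),lensT=t(149,357,.148),lensS=s(478,196,.148),knobS=s(512,262,.098),knobT=t(178,350,.098),spacer=t(320,244,.018),vial=s(603,203,.067)).items():print(n,p)
```

```text
centre [0.5067 0.2572 0.012 ] yaw 0.04321830888010452 size 0.2773471758646146 0.14627092430096597
knob [0.4167 0.2533] post [0.6215 0.2622]
centre [0.5061 0.2576 0.012 ] yaw 0.04115448314736145 size 0.25722269186267016 0.126680179775444
knob [0.4162 0.2539] post [0.621  0.2623]
scene corners [0.3623 0.3194 0.012 ] [0.6414 0.1867 0.012 ]
hubT [0.6223 0.2633 0.151 ]
hubS [0.6162 0.2584 0.151 ]
pegT [0.4909 0.2743 0.183 ]
pegS [0.4887 0.2695 0.183 ]
lensT [0.4171 0.2784 0.148 ]
lensS [0.4136 0.2741 0.148 ]
knobS [0.4199 0.253  0.098 ]
knobT [0.4196 0.255  0.098 ]
spacer [0.4969 0.1389 0.018 ]
vial [0.526  0.2555 0.067 ]
```

```bash
cat >> h.py <<'E'
from scipy.spatial.transform import Rotation as Ro
def togo(p,yaw):
    s=robot.sense(); R=Ro.from_euler("xyz",s["ee_rot"],degrees=True)
    G=Ro.from_euler("xyz",[180,0,yaw],degrees=True)
    print("d",np.round(R.inv().apply(np.array(p)-s["position"]),4),"a",np.round((R.inv()*G).as_rotvec(),3),"q",np.round(s["q"],0),"pos",np.round(s["position"],4),"F",np.round(s["contact_force"],1),"w",round(s["grip_width"],2),"t",round(s["t"],2))
E
python3 -m jog '[{"dx":0.372,"dy":-0.268,"dz":-0.04,"az":0.335},{"dx":0.372,"dy":-0.268,"dz":-0.04,"az":0.335},{"dx":0.372,"dy":-0.268,"dz":-0.04,"az":0.335},{"dx":0.372,"dy":-0.268,"dz":-0.04,"az":0.335},{"dx":0.372,"dy":-0.268,"dz":-0.04,"az":0.335},{"dx":0.372,"dy":-0.268,"dz":-0.04,"az":0.335},{"dx":0.372,"dy":-0.268,"dz":-0.04,"az":0.335},{"dx":0.372,"dy":-0.268,"dz":-0.04,"az":0.335},{"dx":0.372,"dy":-0.268,"dz":-0.04,"az":0.335},{"dx":0.372,"dy":-0.268,"dz":-0.04,"az":0.335}]'
python3 -c "
from h import *
togo([.49,.272,.26],-4.4)"
```

```text
d [ 0.5432 -0.7629 -0.0286] a [-0.001  0.     0.335] q [71. 30. -2. 92.  1. 59. -6.] pos [ 0.1592 -0.6042  0.231 ] F [ 0.1 -0.1  0.2] w 1.0 t 0.2invalid input at $[0]: expected keys dx, dy, dz, ax, ay, az, claw
```

```bash
python3 -m jog '[{"dx":0.372,"dy":-0.268,"dz":-0.04,"ax":0,"ay":0,"az":0.335,"claw":1},{"dx":0.372,"dy":-0.268,"dz":-0.04,"ax":0,"ay":0,"az":0.335,"claw":1},{"dx":0.372,"dy":-0.268,"dz":-0.04,"ax":0,"ay":0,"az":0.335,"claw":1},{"dx":0.372,"dy":-0.268,"dz":-0.04,"ax":0,"ay":0,"az":0.335,"claw":1},{"dx":0.372,"dy":-0.268,"dz":-0.04,"ax":0,"ay":0,"az":0.335,"claw":1},{"dx":0.372,"dy":-0.268,"dz":-0.04,"ax":0,"ay":0,"az":0.335,"claw":1},{"dx":0.372,"dy":-0.268,"dz":-0.04,"ax":0,"ay":0,"az":0.335,"claw":1},{"dx":0.372,"dy":-0.268,"dz":-0.04,"ax":0,"ay":0,"az":0.335,"claw":1},{"dx":0.372,"dy":-0.268,"dz":-0.04,"ax":0,"ay":0,"az":0.335,"claw":1},{"dx":0.372,"dy":-0.268,"dz":-0.04,"ax":0,"ay":0,"az":0.335,"claw":1}]'
python3 -c "
from h import *
togo([.49,.272,.26],-4.4)"
```

```text
t: 1.03
position: [0.4235, -0.2826, 0.2678]
ee_rot: [180.0, -0.0, -4.4]
contact_force: [0.7, -0.9, -1.2]
grip_width: 0.999
finger_force: 0.0
d [ 0.0234 -0.5581  0.0077] a [ 0.    -0.    -0.001] q [ 31.  17.  -5. 106.   2.  57. -69.] pos [ 0.4235 -0.2826  0.2678] F [ 0.7 -0.9 -1.2] w 1.0 t 1.03
```

```bash
python3 -m jog '[{"dx":0.023,"dy":-0.35,"dz":0.0077,"ax":0,"ay":0,"az":0,"claw":0.6},{"dx":0.023,"dy":-0.35,"dz":0.0077,"ax":0,"ay":0,"az":0,"claw":0.6},{"dx":0.023,"dy":-0.35,"dz":0.0077,"ax":0,"ay":0,"az":0,"claw":0.6},{"dx":0.023,"dy":-0.35,"dz":0.0077,"ax":0,"ay":0,"az":0,"claw":0.6},{"dx":0.023,"dy":-0.558,"dz":0.0077,"ax":0,"ay":0,"az":0,"claw":0.6},{"dx":0.023,"dy":-0.558,"dz":0.0077,"ax":0,"ay":0,"az":0,"claw":0.6},{"dx":0.023,"dy":-0.558,"dz":0.0077,"ax":0,"ay":0,"az":0,"claw":0.6},{"dx":0.023,"dy":-0.558,"dz":0.0077,"ax":0,"ay":0,"az":0,"claw":0.6},{"dx":0.023,"dy":-0.558,"dz":0.0077,"ax":0,"ay":0,"az":0,"claw":0.6},{"dx":0.023,"dy":-0.558,"dz":0.0077,"ax":0,"ay":0,"az":0,"claw":0.6}]'
python3 -c "
from h import *
togo([.49,.272,.26],-4.4)"
```

```text
t: 1.87
position: [0.4731, 0.131, 0.2614]
ee_rot: [-180.0, -0.0, -4.4]
contact_force: [0.3, -0.7, 0.7]
grip_width: 0.6
finger_force: 0.0
d [ 0.0059 -0.1419  0.0014] a [-0.    -0.    -0.001] q [  -7.   16.  -19.  109.    6.   56. -123.] pos [0.4731 0.131  0.2614] F [ 0.3 -0.7  0.7] w 0.6 t 1.87
```

```bash
python3 -m jog '[{"dx":0.006,"dy":-0.142,"dz":0.001,"ax":0,"ay":0,"az":-0.3,"claw":0.5},{"dx":0.006,"dy":-0.142,"dz":0.001,"ax":0,"ay":0,"az":-0.3,"claw":0.5},{"dx":0.006,"dy":-0.142,"dz":0.001,"ax":0,"ay":0,"az":-0.3,"claw":0.5},{"dx":0.006,"dy":-0.142,"dz":0.001,"ax":0,"ay":0,"az":-0.3,"claw":0.5},{"dx":0.006,"dy":-0.142,"dz":0.001,"ax":0,"ay":0,"az":-0.3,"claw":0.5},{"dx":0.006,"dy":-0.142,"dz":0.001,"ax":0,"ay":0,"az":-0.3,"claw":0.5}]'
python3 - <<'E'
from h import *
togo([.49,.272,.164],12.8)
d=cam("wrist"); save(d,"w1.png"); print(proj(d,[.49,.272,.183]))
E
```

```text
t: 2.37
position: [0.4899, 0.2709, 0.2597]
ee_rot: [-180.0, 0.0, 12.9]
contact_force: [0.2, -2.1, 1.1]
grip_width: 0.501
finger_force: 0.0
d [ 0.0004 -0.0011  0.0957] a [-0.     0.001  0.001] q [ -17.   24.  -24.   99.   11.   60. -122.] pos [0.4899 0.2709 0.2597] F [ 0.2 -2.1  1.1] w 0.5 t 2.37
[250.48032952 196.94357109]
```

View pics/w1.png

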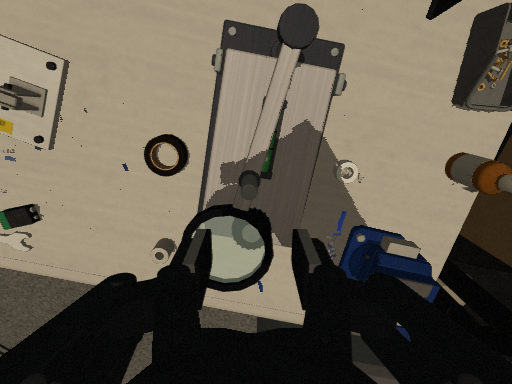

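The wrist view shows the peg at about (250,180), the hub at (298,25) and the lens at (232,248). The fingers are at (197,262) and (307,262). I'll check the peg pixel against the scale.

```bash
python3 - <<'E'
from h import *
d=cam("wrist"); np.set_printoptions(precision=4,suppress=True)
print(d["c"],d["R"][2]); print(onz(d,250,177,.183),onz(d,298,25,.151),onz(d,232,248,.148))
for z in(.147,.183): print(proj(d,[.49,.272,z]))
E
python3 -c "
import cv2
a=cv2.imread('pics/w1.png')[150:220,210:290]
cv2.imwrite('pics/w1c.png',cv2.resize(a,None,fx=6,fy=6,interpolation=cv2.INTER_CUBIC))"
```

```text
[0.5624 0.2864 0.4031] [-0.2834 -0.0643 -0.9568]
[0.5061 0.2748 0.183 ] [0.624  0.2637 0.151 ] [0.4238 0.2742 0.148 ]
[249.2453 184.3224]
[248.9198 196.8949]
```

View pics/w1c.png

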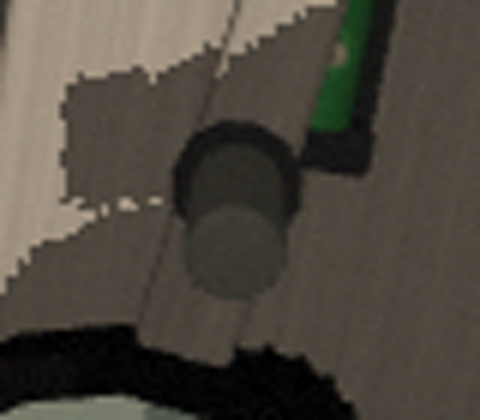

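The peg top is at (249,192), within 4 mm of the prediction, so I'll descend with the fingers astride the peg.

```bash
python3 -m jog '[{"dx":0.002,"dy":-0.001,"dz":0.04,"ax":0,"ay":0,"az":0,"claw":0.5},{"dx":0.002,"dy":-0.001,"dz":0.08,"ax":0,"ay":0,"az":0,"claw":0.5},{"dx":0.002,"dy":-0.001,"dz":0.095,"ax":0,"ay":0,"az":0,"claw":0.4},{"dx":0.002,"dy":-0.001,"dz":0.095,"ax":0,"ay":0,"az":0,"claw":0.35},{"dx":0.002,"dy":-0.001,"dz":0.095,"ax":0,"ay":0,"az":0,"claw":0.35}]' 20
python3 - <<'E'
from h import *
s=robot.sense(); R=Ro.from_euler("xyz",s["ee_rot"],degrees=True); print(s["q"],s["position"],s["contact_force"])
c=np.array([.621,.2625]); v=np.array([.492,.272])-c
for k in range(1,11):
    a=.145*k; M=np.array([[np.cos(a),-np.sin(a)],[np.sin(a),np.cos(a)]]); p=c+M@v
    print(k,np.round(R.inv().apply([p[0]-s["position"][0],p[1]-s["position"][1],0]),3))
E
```

```text
t: 2.88
position: [0.4922, 0.2707, 0.1655]
ee_rot: [180.0, 0.0, 12.7]
contact_force: [0.5, 0.6, 0.3]
grip_width: 0.353
finger_force: 0.0
[ -18.54780257   30.12875338  -22.54214498  104.10890318   14.84577135
   48.70832999 -125.52883286] [0.49220663 0.27070048 0.1655195 ] [0.4652835  0.60279013 0.29035593]
1 [-0.004  0.017  0.   ]
2 [-0.006  0.036  0.   ]
3 [-0.004  0.054  0.   ]
4 [-0.     0.073  0.   ]
5 [0.006 0.09  0.   ]
6 [0.015 0.107 0.   ]
7 [0.027 0.122 0.   ]
8 [0.04  0.135 0.   ]
9 [0.055 0.146 0.   ]
10 [0.072 0.155 0.   ]
```

```bash
python3 -m jog '[{"dx":-0.004,"dy":0.017,"dz":0,"ax":0,"ay":0,"az":-0.12,"claw":0.35},{"dx":-0.006,"dy":0.036,"dz":0,"ax":0,"ay":0,"az":-0.24,"claw":0.35},{"dx":-0.004,"dy":0.054,"dz":0,"ax":0,"ay":0,"az":-0.36,"claw":0.35},{"dx":0,"dy":0.073,"dz":0,"ax":0,"ay":0,"az":-0.48,"claw":0.35},{"dx":0.006,"dy":0.09,"dz":0,"ax":0,"ay":0,"az":-0.6,"claw":0.35},{"dx":0.015,"dy":0.107,"dz":0,"ax":0,"ay":0,"az":-0.72,"claw":0.35},{"dx":0.027,"dy":0.122,"dz":0,"ax":0,"ay":0,"az":-0.84,"claw":0.35},{"dx":0.04,"dy":0.135,"dz":0,"ax":0,"ay":0,"az":-0.96,"claw":0.35},{"dx":0.055,"dy":0.146,"dz":0,"ax":0,"ay":0,"az":-1.08,"claw":0.35},{"dx":0.072,"dy":0.155,"dz":0,"ax":0,"ay":0,"az":-1.2,"claw":0.35}]'
python3 - <<'E'
from h import *
s=robot.sense(); print(s["q"])
d=cam("top"); save(d,"t2.png")
a=d["frame"][100:270,220:400,::-1]; cv2.imwrite("pics/t2c.png",cv2.resize(a,None,fx=3,fy=3,interpolation=cv2.INTER_CUBIC))
E
```

```text
t: 3.72
position: [0.5979, 0.1344, 0.1676]
ee_rot: [179.9, 0.0, 81.7]
contact_force: [-1.7, -0.2, 0.2]
grip_width: 0.353
finger_force: 0.7
[  6.91267795  37.1456852  -37.82701724  95.74100213  26.57122488
  56.26982698 -48.58963882]
```

View pics/t2c.png

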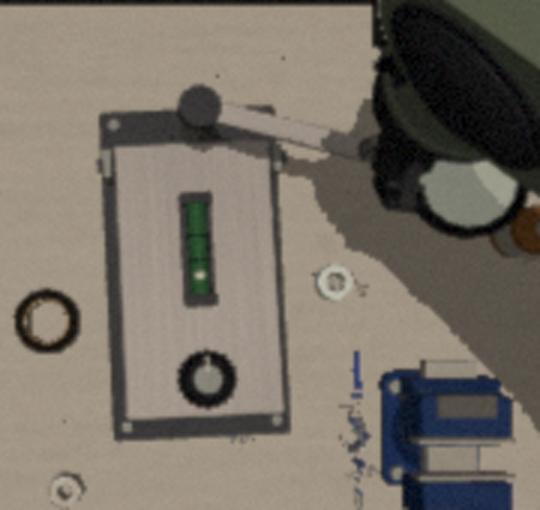

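The arm now points to the right (hub (200,106), lens (468,195)), about 1.27 rad. The knob is in clear view at (208,380) and the vial at (198,248).

```bash
python3 -m jog '[{"dx":0,"dy":0,"dz":-0.04,"ax":0,"ay":0,"az":0,"claw":0.4},{"dx":0,"dy":0,"dz":-0.08,"ax":0,"ay":0,"az":0,"claw":0.5},{"dx":0,"dy":0,"dz":-0.1,"ax":0,"ay":0,"az":0,"claw":0.7},{"dx":0,"dy":0,"dz":-0.1,"ax":0,"ay":0,"az":0,"claw":0.7}]'
python3 - <<'E'
from h import *
d=cam("top"); g=d["frame"]
print("cam knob",onz(d,220+207.5/3,100+380.5/3,.098))
v=g[160:203,275:298].astype(int); m=(v[...,1]-v[...,0]>15); ys,xs=np.nonzero(m); print("vial px",xs.mean()+275,ys.mean()+160,ys.min()+160,ys.max()+160, onz(d,xs.mean()+275,ys.mean()+160,.069))
togo([.419,.2535,.2],140)
E
```

```text
t: 4.1
position: [0.5984, 0.1367, 0.2722]
ee_rot: [179.5, -0.2, 81.4]
contact_force: [0.9, 0.1, -0.0]
grip_width: 0.698
finger_force: 0.0
cam knob [0.41782001 0.25449005 0.098     ]
vial px 285.5406976744186 181.61046511627907 167 197 [0.5246195  0.25994468 0.069     ]
d [ 0.0891 -0.1947  0.0686] a [ 0.006  0.002 -1.023] q [  9.  31. -41.  90.  22.  67. -45.] pos [0.5977 0.1362 0.2696] F [ 0.7 -0.  -0.4] w 0.7 t 4.15
```

```bash
python3 -m jog '[{"dx":0.089,"dy":-0.196,"dz":0,"ax":0.006,"ay":0.002,"az":-1.02,"claw":0.7},{"dx":0.089,"dy":-0.196,"dz":0,"ax":0.006,"ay":0.002,"az":-1.02,"claw":0.7},{"dx":0.089,"dy":-0.196,"dz":0,"ax":0.006,"ay":0.002,"az":-1.02,"claw":0.7},{"dx":0.089,"dy":-0.196,"dz":0.02,"ax":0.006,"ay":0.002,"az":-1.02,"claw":0.7},{"dx":0.089,"dy":-0.196,"dz":0.04,"ax":0.006,"ay":0.002,"az":-1.02,"claw":0.7},{"dx":0.089,"dy":-0.196,"dz":0.06,"ax":0.006,"ay":0.002,"az":-1.02,"claw":0.7},{"dx":0.089,"dy":-0.196,"dz":0.07,"ax":0.006,"ay":0.002,"az":-1.02,"claw":0.7},{"dx":0.089,"dy":-0.196,"dz":0.07,"ax":0.006,"ay":0.002,"az":-1.02,"claw":0.7},{"dx":0.089,"dy":-0.196,"dz":0.07,"ax":0.006,"ay":0.002,"az":-1.02,"claw":0.7},{"dx":0.089,"dy":-0.196,"dz":0.07,"ax":0.006,"ay":0.002,"az":-1.02,"claw":0.7}]'
python3 - <<'E'
from h import *
togo([.418,.254,.066],140)
d=cam("wrist"); save(d,"w3.png"); 
for p in([.418,.254,.098],[.52,.258,.067]):print(proj(d,p))
E
```

```text
t: 4.98
position: [0.4161, 0.253, 0.1956]
ee_rot: [-179.8, -0.2, 139.8]
contact_force: [-0.7, -0.1, 0.1]
grip_width: 0.699
finger_force: 0.0
d [-0.0014  0.0025  0.1296] a [-0.004 -0.004 -0.004] q [  4.  30. -57. 112.  30.  55. -17.] pos [0.4161 0.253  0.1956] F [-0.7 -0.1  0.1] w 0.7 t 4.98
[253.66013013 191.15184127]
[319.9319785  252.17687136]
```

View pics/w3.png

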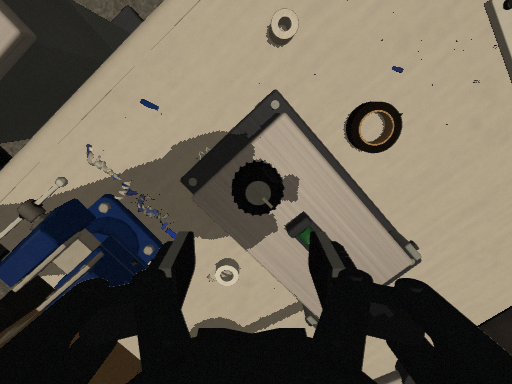

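The knob is at (258,190), within 3 mm of the prediction, and its surroundings are free. I'll descend and grip.

```bash
python3 -m jog '[{"dx":-0.001,"dy":0.004,"dz":0.03,"ax":0,"ay":0,"az":0,"claw":0.7},{"dx":-0.001,"dy":0.004,"dz":0.06,"ax":0,"ay":0,"az":0,"claw":0.7},{"dx":-0.001,"dy":0.004,"dz":0.09,"ax":0,"ay":0,"az":0,"claw":0.7},{"dx":-0.001,"dy":0.004,"dz":0.115,"ax":0,"ay":0,"az":0,"claw":0.7},{"dx":-0.001,"dy":0.004,"dz":0.132,"ax":0,"ay":0,"az":0,"claw":0.7},{"dx":-0.001,"dy":0.004,"dz":0.132,"ax":0,"ay":0,"az":0,"claw":0.7},{"dx":-0.001,"dy":0.004,"dz":0.132,"ax":0,"ay":0,"az":0,"claw":0.6}]' 40
python3 -m jog '[{"dx":0,"dy":0,"dz":0,"ax":0,"ay":0,"az":0,"claw":0.5},{"dx":0,"dy":0,"dz":0,"ax":0,"ay":0,"az":0,"claw":0.4},{"dx":0,"dy":0,"dz":0,"ax":0,"ay":0,"az":0,"claw":0.3},{"dx":0,"dy":0,"dz":0,"ax":0,"ay":0,"az":0,"claw":0.3}]' 40
python3 -c "
from h import *
togo([.418,.254,.066],140)"
```

```text
t: 5.62
position: [0.4184, 0.2557, 0.0636]
ee_rot: [-179.7, -0.2, 139.8]
contact_force: [-0.1, -0.3, -0.2]
grip_width: 0.605
finger_force: 0.0
t: 5.95
position: [0.419, 0.2562, 0.0642]
ee_rot: [-179.9, -0.2, 139.9]
contact_force: [1.9, 3.1, 3.0]
grip_width: 0.503
finger_force: 40.1
d [-0.0006 -0.0023 -0.0018] a [-0.002 -0.004 -0.001] q [ -4.  40. -46. 117.  44.  42. -29.] pos [0.419  0.2562 0.0642] F [1.9 3.1 3. ] w 0.5 t 5.95
```

```bash
python3 -m jog '[{"dx":0,"dy":0.001,"dz":0.002,"ax":0,"ay":0,"az":0,"claw":0.3},{"dx":0,"dy":0.001,"dz":0.004,"ax":0,"ay":0,"az":0,"claw":0.3},{"dx":0,"dy":0.001,"dz":0.006,"ax":0,"ay":0,"az":0,"claw":0.3},{"dx":0,"dy":0.001,"dz":0.008,"ax":0,"ay":0,"az":0,"claw":0.3},{"dx":0,"dy":0.001,"dz":0.008,"ax":0,"ay":0,"az":0,"claw":0.3}]' 60
python3 -m jog '[{"dx":0,"dy":0,"dz":0.001,"ax":0,"ay":0,"az":0,"claw":0.3},{"dx":0,"dy":0,"dz":0.002,"ax":0,"ay":0,"az":0,"claw":0.3},{"dx":0,"dy":0,"dz":0.002,"ax":0,"ay":0,"az":0,"claw":0.3}]'
python3 -m jog '[{"dx":0,"dy":0,"dz":0.001,"ax":0,"ay":0,"az":0,"claw":0.3},{"dx":0,"dy":0,"dz":0.001,"ax":0,"ay":0,"az":0,"claw":0.3}]'
```

```text
t: 6.37
position: [0.4183, 0.2566, 0.0551]
ee_rot: [-179.7, -0.3, 140.0]
contact_force: [-6.3, 0.2, 8.6]
grip_width: 0.496
finger_force: 60.1
t: 6.62
position: [0.4184, 0.2567, 0.0541]
ee_rot: [-179.8, -0.2, 140.0]
contact_force: [-12.2, -4.1, 34.4]
grip_width: 0.494
finger_force: 62.5
t: 6.78
position: [0.4185, 0.2568, 0.0538]
ee_rot: [-179.8, -0.2, 140.0]
contact_force: [-16.0, -7.0, 52.8]
grip_width: 0.493
finger_force: 64.3
```

```bash
python3 -m jog '[{"dx":0,"dy":0,"dz":-0.001,"ax":0,"ay":0,"az":0,"claw":0.3},{"dx":0,"dy":0,"dz":-0.0019,"ax":0,"ay":0,"az":0,"claw":0.3},{"dx":0,"dy":0,"dz":-0.0019,"ax":0,"ay":0,"az":0,"claw":0.3},{"dx":0,"dy":0,"dz":-0.0019,"ax":0,"ay":0,"az":0,"claw":0.3}]'
python3 - <<'E'
from h import *
fs=[]
for n,(x,y) in dict(top=(265,150),wrist=(250,180),scene=(250,170)).items():
    d=cam(n); save(d,n+"4.png"); p=proj(d,[.52,.258,.067]); print(n,p)
    u,v=np.round(p).astype(int); u=min(max(u,40),472);v=min(max(v,40),344)
    fs.append(cv2.resize(d["frame"][v-40:v+40,u-40:u+40,::-1],(260,260),interpolation=cv2.INTER_CUBIC))
cv2.imwrite("pics/m4.png",np.hstack(fs))
togo([.418,.254,.05],140)
E
```

```text
t: 7.12
position: [0.4184, 0.2566, 0.0546]
ee_rot: [-179.8, -0.3, 140.0]
contact_force: [-8.8, -0.6, 19.2]
grip_width: 0.499
finger_force: 60.8
top [286.30067369 183.58776102]
wrist [365.96200991 374.39500792]
scene [290.33263228 222.49011351]
d [-0.0015 -0.0022  0.0046] a [-0.004 -0.005 -0.   ] q [ -5.  41. -45. 117.  45.  41. -30.] pos [0.4183 0.2566 0.0546] F [-9.2 -0.1 20.1] w 0.5 t 7.27
```

View pics/m4.png

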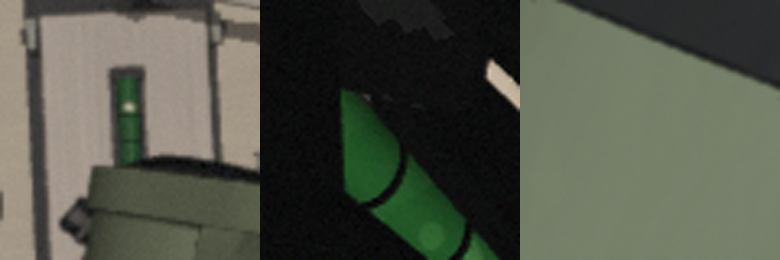

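The top crop shows the bubble's bright spot at (129,107), on the post side, with the knob-side line at (130,142). So the foot is seated and the bubble is beyond the post line. I'll read it numerically.

```bash
cat >> h.py <<'E'
def prof(d,z=.067):
    ts=np.arange(-.04,.041,.002); c=np.array([.5225,.258]);e=np.array([np.cos(.042),np.sin(.042)]); n=np.array([-e[1],e[0]])
    for t in ts:
        px=[proj(d,[*(c+t*e+w*n),z]) for w in np.linspace(-.005,.005,5)]
        v=cv2.remap(d["frame"],np.float32([[p[0] for p in px]]),np.float32([[p[1] for p in px]]),cv2.INTER_LINEAR)[0].astype(int)
        print(int(round(t*1000)),v[:,1].tolist(),v[:,0].tolist(),np.round(px[2],0))
E
python3 - <<'E'
from h import *
prof(cam("top"))
E
```

```text
-40 [85, 83, 81, 80, 84] [81, 79, 78, 77, 82] [287. 199.]
-38 [86, 84, 82, 80, 83] [80, 81, 80, 76, 80] [287. 198.]
-36 [83, 83, 84, 83, 83] [78, 81, 81, 78, 79] [287. 198.]
-34 [74, 82, 84, 85, 83] [71, 78, 80, 79, 77] [287. 197.]
-32 [56, 73, 75, 76, 78] [53, 68, 72, 73, 74] [287. 196.]
-30 [28, 41, 40, 49, 48] [29, 39, 38, 46, 47] [287. 195.]
-28 [21, 25, 28, 38, 47] [19, 23, 25, 29, 34] [287. 194.]
-26 [24, 36, 43, 57, 62] [19, 26, 27, 36, 37] [287. 193.]
-24 [40, 55, 63, 78, 74] [29, 33, 37, 47, 43] [287. 193.]
-22 [53, 66, 77, 85, 77] [38, 38, 45, 51, 45] [287. 192.]
-20 [54, 67, 80, 85, 77] [38, 37, 46, 51, 45] [287. 191.]
-18 [52, 65, 80, 84, 75] [37, 37, 45, 49, 44] [287. 190.]
-16 [54, 68, 80, 85, 74] [37, 38, 45, 50, 41] [287. 189.]
-14 [54, 68, 79, 83, 74] [40, 39, 44, 49, 42] [287. 188.]
-12 [46, 59, 71, 73, 67] [34, 34, 41, 45, 39] [287. 188.]
-10 [44, 56, 66, 65, 59] [31, 31, 40, 40, 34] [286. 187.]
-8 [52, 66, 76, 75, 70] [35, 36, 45, 43, 39] [286. 186.]
-6 [55, 68, 78, 83, 75] [38, 38, 44, 50, 45] [286. 185.]
-4 [53, 69, 81, 81, 75] [36, 40, 46, 47, 42] [286. 184.]
-
[... 569 characters left out ...]
2] [286. 176.]
18 [60, 81, 105, 109, 90] [42, 59, 86, 88, 66] [286. 175.]
20 [59, 70, 89, 93, 80] [40, 43, 59, 63, 49] [286. 174.]
22 [56, 67, 80, 87, 77] [40, 38, 44, 51, 44] [286. 173.]
24 [54, 66, 77, 85, 76] [39, 36, 41, 49, 43] [286. 173.]
26 [53, 66, 78, 84, 76] [37, 36, 43, 49, 42] [286. 172.]
28 [54, 67, 77, 81, 75] [38, 37, 43, 48, 40] [286. 171.]
30 [58, 69, 80, 84, 76] [43, 39, 44, 49, 42] [286. 170.]
32 [54, 68, 79, 83, 74] [40, 39, 45, 49, 42] [286. 169.]
34 [50, 66, 79, 80, 72] [36, 38, 48, 50, 43] [286. 168.]
36 [52, 62, 74, 75, 67] [44, 45, 53, 54, 49] [286. 168.]
38 [57, 59, 63, 64, 60] [56, 56, 58, 59, 56] [286. 167.]
40 [58, 56, 56, 56, 55] [61, 59, 57, 57, 57] [285. 166.]
```

```bash
python3 -m jog '[{"dx":0,"dy":0,"dz":0,"ax":0,"ay":0,"az":0.07,"claw":0.3},{"dx":0,"dy":0,"dz":0,"ax":0,"ay":0,"az":0.14,"claw":0.3},{"dx":0,"dy":0,"dz":0,"ax":0,"ay":0,"az":0.21,"claw":0.3},{"dx":0,"dy":0,"dz":0,"ax":0,"ay":0,"az":0.28,"claw":0.3},{"dx":0,"dy":0,"dz":0,"ax":0,"ay":0,"az":0.35,"claw":0.3},{"dx":0,"dy":0,"dz":0,"ax":0,"ay":0,"az":0.42,"claw":0.3},{"dx":0,"dy":0,"dz":0,"ax":0,"ay":0,"az":0.49,"claw":0.3},{"dx":0,"dy":0,"dz":0,"ax":0,"ay":0,"az":0.56,"claw":0.3},{"dx":0,"dy":0,"dz":0,"ax":0,"ay":0,"az":0.6,"claw":0.3},{"dx":0,"dy":0,"dz":0,"ax":0,"ay":0,"az":0.6,"claw":0.3}]'
python3 -m jog '[{"dx":0,"dy":0,"dz":0,"ax":0,"ay":0,"az":0,"claw":0.3},{"dx":0,"dy":0,"dz":0,"ax":0,"ay":0,"az":0,"claw":0.3},{"dx":0,"dy":0,"dz":0,"ax":0,"ay":0,"az":0,"claw":0.3},{"dx":0,"dy":0,"dz":0,"ax":0,"ay":0,"az":0,"claw":0.3},{"dx":0,"dy":0,"dz":0,"ax":0,"ay":0,"az":0,"claw":0.3},{"dx":0,"dy":0,"dz":0,"ax":0,"ay":0,"az":0,"claw":0.3},{"dx":0,"dy":0,"dz":0,"ax":0,"ay":0,"az":0,"claw":0.3},{"dx":0,"dy":0,"dz":0,"ax":0,"ay":0,"az":0,"claw":0.3},{"dx":0,"dy":0,"dz":0,"ax":0,"ay":0,"az":0,"claw":0.3},{"dx":0,"dy":0,"dz":0,"ax":0,"ay":0,"az":0,"claw":0.3}]'
python3 - <<'E'
from h import *
d=cam("top");save(d,"t5.png");prof(d)
E
```

```text
t: 8.15
position: [0.419, 0.2566, 0.0547]
ee_rot: [-179.7, -0.1, 105.4]
contact_force: [-4.8, 0.9, 14.5]
grip_width: 0.496
finger_force: 60.6
t: 8.98
position: [0.419, 0.2566, 0.0546]
ee_rot: [-179.7, -0.1, 105.6]
contact_force: [-3.7, 0.6, 16.1]
grip_width: 0.496
finger_force: 60.6
-40 [81, 81, 81, 79, 80] [77, 77, 76, 75, 76] [287. 199.]
-38 [82, 82, 79, 80, 80] [77, 79, 77, 75, 76] [287. 198.]
-36 [80, 82, 79, 80, 79] [77, 79, 77, 74, 75] [287. 198.]
-34 [81, 80, 81, 78, 78] [77, 77, 77, 73, 73] [287. 197.]
-32 [83, 77, 81, 78, 77] [78, 75, 77, 73, 72] [287. 196.]
-30 [82, 81, 81, 77, 75] [78, 78, 76, 72, 71] [287. 195.]
-28 [79, 79, 81, 77, 77] [76, 76, 76, 73, 72] [287. 194.]
-26 [56, 65, 68, 76, 76] [53, 61, 64, 70, 71] [287. 193.]
-24 [45, 60, 64, 73, 73] [35, 46, 52, 60, 62] [287. 193.]
-22 [47, 64, 69, 73, 71] [32, 38, 44, 50, 48] [287. 192.]
-20 [55, 67, 77, 83, 76] [38, 38, 44, 49, 44] [287. 191.]
-18 [56, 70, 81, 86, 75] [38, 41, 49, 51, 41] [287. 190.]
-16 [53, 67, 81, 86, 78] [38, 37, 46, 51, 44] [287. 189.]
-14 [53, 66, 79, 84, 77] [38, 37, 47, 51, 44] [287. 188.]
-12 
[... 854 characters left out ...]
 43] [286. 176.]
18 [60, 70, 77, 83, 74] [40, 38, 43, 48, 41] [286. 175.]
20 [61, 70, 78, 84, 74] [43, 38, 45, 51, 41] [286. 174.]
22 [59, 69, 77, 83, 75] [41, 37, 45, 51, 43] [286. 173.]
24 [57, 70, 79, 84, 75] [40, 38, 46, 50, 43] [286. 173.]
26 [54, 70, 81, 86, 76] [38, 41, 48, 51, 43] [286. 172.]
28 [50, 68, 80, 84, 76] [36, 39, 47, 51, 43] [286. 171.]
30 [56, 68, 78, 85, 77] [37, 37, 45, 50, 44] [286. 170.]
32 [60, 68, 79, 86, 77] [39, 37, 46, 52, 45] [286. 169.]
34 [56, 67, 78, 84, 76] [39, 38, 47, 52, 46] [286. 168.]
36 [55, 64, 72, 77, 70] [45, 46, 51, 54, 49] [286. 168.]
38 [56, 60, 64, 64, 60] [55, 57, 59, 60, 57] [286. 167.]
40 [57, 57, 57, 59, 57] [60, 60, 60, 60, 58] [285. 166.]
```

```bash
python3 -m jog '[{"dx":0,"dy":0,"dz":0,"ax":0,"ay":0,"az":0.07,"claw":0.3},{"dx":0,"dy":0,"dz":0,"ax":0,"ay":0,"az":0.14,"claw":0.3},{"dx":0,"dy":0,"dz":0,"ax":0,"ay":0,"az":0.19,"claw":0.3},{"dx":0,"dy":0,"dz":0,"ax":0,"ay":0,"az":0.19,"claw":0.3},{"dx":0,"dy":0,"dz":0,"ax":0,"ay":0,"az":0.19,"claw":0.3},{"dx":0,"dy":0,"dz":0,"ax":0,"ay":0,"az":0.19,"claw":0.3},{"dx":0,"dy":0,"dz":0,"ax":0,"ay":0,"az":0.19,"claw":0.3},{"dx":0,"dy":0,"dz":0,"ax":0,"ay":0,"az":0.19,"claw":0.3},{"dx":0,"dy":0,"dz":0,"ax":0,"ay":0,"az":0.19,"claw":0.3},{"dx":0,"dy":0,"dz":0,"ax":0,"ay":0,"az":0.19,"claw":0.3}]'
python3 -m jog '[{"dx":0,"dy":0,"dz":0,"ax":0,"ay":0,"az":0,"claw":0.3},{"dx":0,"dy":0,"dz":0,"ax":0,"ay":0,"az":0,"claw":0.3},{"dx":0,"dy":0,"dz":0,"ax":0,"ay":0,"az":0,"claw":0.3},{"dx":0,"dy":0,"dz":0,"ax":0,"ay":0,"az":0,"claw":0.3},{"dx":0,"dy":0,"dz":0,"ax":0,"ay":0,"az":0,"claw":0.3},{"dx":0,"dy":0,"dz":0,"ax":0,"ay":0,"az":0,"claw":0.3},{"dx":0,"dy":0,"dz":0,"ax":0,"ay":0,"az":0,"claw":0.3},{"dx":0,"dy":0,"dz":0,"ax":0,"ay":0,"az":0,"claw":0.3}]'
python3 - <<'E'
from h import *
d=cam("top");save(d,"t6.png");prof(d)
cv2.imwrite("pics/t6c.png",cv2.resize(d["frame"][120:260,220:400,::-1],None,fx=4,fy=4,interpolation=cv2.INTER_CUBIC))
E
```

```text
t: 9.87
position: [0.4192, 0.2565, 0.0546]
ee_rot: [-179.7, -0.0, 94.7]
contact_force: [-3.0, -0.2, 14.5]
grip_width: 0.496
finger_force: 60.6
t: 10.53
position: [0.4192, 0.2565, 0.0546]
ee_rot: [-179.7, -0.0, 94.7]
contact_force: [-2.9, -0.1, 14.2]
grip_width: 0.493
finger_force: 60.6
-40 [81, 79, 82, 79, 76] [77, 75, 79, 77, 72] [287. 199.]
-38 [81, 81, 82, 77, 73] [76, 76, 80, 73, 69] [287. 198.]
-36 [81, 82, 82, 76, 71] [77, 76, 77, 73, 69] [287. 198.]
-34 [81, 82, 80, 77, 74] [76, 76, 74, 74, 71] [287. 197.]
-32 [80, 81, 78, 78, 76] [74, 76, 74, 74, 70] [287. 196.]
-30 [80, 78, 81, 76, 74] [75, 76, 76, 73, 70] [287. 195.]
-28 [81, 81, 78, 76, 74] [78, 77, 73, 74, 71] [287. 194.]
-26 [79, 79, 75, 76, 74] [74, 75, 72, 73, 71] [287. 193.]
-24 [64, 68, 70, 74, 72] [59, 61, 65, 70, 68] [287. 193.]
-22 [52, 62, 68, 75, 70] [43, 47, 54, 62, 60] [287. 192.]
-20 [53, 66, 77, 83, 72] [37, 40, 47, 54, 49] [287. 191.]
-18 [53, 70, 82, 87, 76] [38, 41, 48, 52, 44] [287. 190.]
-16 [53, 68, 79, 85, 77] [37, 38, 46, 50, 43] [287. 189.]
-14 [53, 68, 78, 82, 75] [38, 39, 45, 48, 42] [287. 188.]
-
[... 858 characters left out ...]
 45] [286. 176.]
18 [59, 69, 81, 84, 76] [36, 38, 45, 50, 42] [286. 175.]
20 [61, 70, 80, 85, 77] [43, 38, 46, 51, 43] [286. 174.]
22 [57, 70, 79, 85, 76] [41, 39, 45, 49, 43] [286. 173.]
24 [56, 69, 78, 83, 75] [40, 38, 44, 47, 42] [286. 173.]
26 [57, 68, 79, 83, 74] [41, 37, 44, 48, 41] [286. 172.]
28 [56, 71, 79, 83, 75] [40, 40, 44, 50, 41] [286. 171.]
30 [56, 70, 78, 84, 77] [39, 40, 44, 51, 44] [286. 170.]
32 [62, 70, 80, 85, 78] [41, 38, 47, 52, 45] [286. 169.]
34 [58, 69, 80, 84, 75] [41, 40, 47, 51, 45] [286. 168.]
36 [55, 65, 73, 77, 70] [47, 48, 50, 53, 48] [286. 168.]
38 [55, 60, 63, 66, 64] [55, 57, 58, 60, 60] [286. 167.]
40 [55, 56, 59, 62, 59] [58, 57, 59, 61, 59] [285. 166.]
```

View pics/t6c.png

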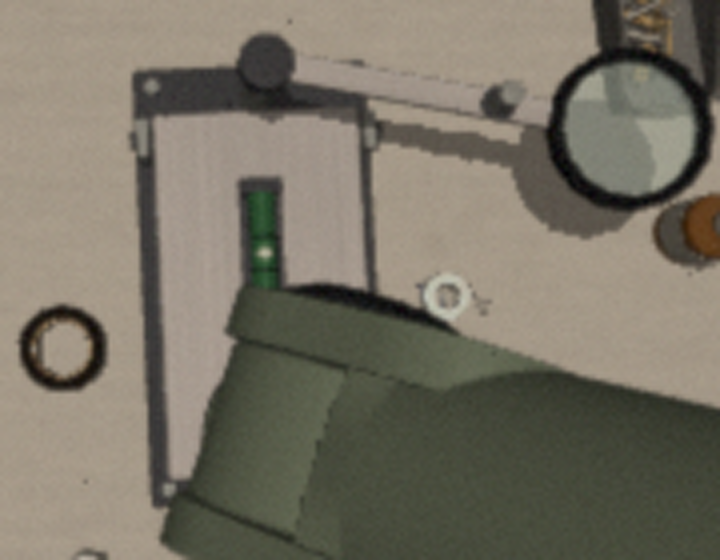

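The bubble at (264,252) lies midway between the lines, the lens arm is clear to the right, and about 14 N is still pressing down. I'm handing in.

```bash
python3 -c "
from h import *
print(robot.finish_job())"
```

```text
the job is handed in; nothing more can be done
None
```

The job is handed in, with no verdict shown: the lens arm is about 1.3 rad to the right, and the gripper still holds the knob, pressing with about 14 N in all. The bubble was within 1 mm of centre, and nothing loose round the stand appeared to have moved.

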